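# Run a fingertip round the sprung seats of a specimen holder

## Robot

A 6-joint arm with a two-finger parallel gripper is mounted at the origin on a cart in front of the work surface, level with it; the furniture and walls round the work are solid. World frame = base frame: x ahead of the robot, y to its left, z up, the work surface at z = 0. Lengths are in m, angles in rad, forces in N, time in s.
With the tool pointing down it reaches from about 0.325 to 0.9 m from the base axis. Payload 6.1 kg.
Tool frame: the origin (TCP) lies at the very end of the fingers, on their centre line; the grasp point (between the pads) lies 19 mm behind it; z points along the fingers, y is the line along which they close (so a half turn about z gives the same grasp; the last joint's range is limited). The gripper opens to 87 mm and grips with 3 to 60 N. Pads are 19 mm wide; open, the fingers measure 117 mm over their backs; the gripper's body (75 mm by 190 mm) begins 51 mm behind the grasp point.
Start: joints at [-1.43, 0.22, 1.526, -0, 1.395, -0.126], TCP at [0.165, -0.603, 0.223] pointing down, gripper open.
Joint ranges: [-2.98, 2.98], [-0.91, 2.08], [0.09, 2.57], [-1.24, 4.39], [0.2, 2.65], [-2.68, 2.68]. Speed limits (rad/s): [2.57, 2.57, 3.01, 3.14, 3.14, 3.14].

## Interface

Orientations are given as a 3x3 rotation matrix whose columns are the frame's x, y, z axes.
In Python, from station import sense, cams, ticket gives the robot as it stands.
- The arm moves only by the tool drive_tool, never from a script. Its argument "increments" is a list of rows, each a list of 7 numbers: the closure, from 0 (fully open) to 1 (shut), then the shift along the tool's x, y, z in m, then the turn, a rotation vector about the tool's x, y, z in rad. In form: [[grip, dx, dy, dz, wx, wy, wz], ...]. A call has 1 to 12 rows; each row shifts and turns the commanded pose from where the row before left it, along the tool's axes as they then stand; what a row does not reach is not made up. A row lasts 1/8 s, in which the tool goes at most 62.5 mm and 10.7 degrees, less where a joint would pass 70% of its speed; a pose out of reach is approached as far as the arm can. A call with a gripper value outside its range is refused whole. The fingers move at their own pace and stop on an object; "force" is the grip in N (left out, the last holds). Time passes only in rows, so rows that do not move let the fingers close. It gives the time, the measured TCP pose, the force, the opening and the grip force at its end, in the units of the state.
- sense(): the state, without advancing time (a new reading comes with each control period).
- cams.capture(name): name is "side" or "top" or "wrist"; returns a dict with "color" (400x640x3 uint8, blue, green, red), "K" (3x3 intrinsics, pixels), "camera_from_world" (4x4, takes a point from world to camera coordinates); the wrist camera has in their place "mount" (4x4, takes a point from camera to tool coordinates, whose origin is the TCP and whose axes are the flange's). Camera axes: x right, y up, looking along -z (the intrinsics and any distortion apply to the point x, -y, -z); pixel columns grow to the right and rows downward; lengths in m; the calibration is good to about 2 mm. A picture is of the moment at which its call begins: read the wrist's pose just before it. There is no depth.
- ticket.job_done(): hands the job in; it is judged then, once.
The state is a dict: "clock": time; "joints": joint angles; "joint_vel": joint speeds; "effort": joint torques, N m; "tool_pos": TCP position; "tool_rot": TCP orientation; "contact_force": force on the tool from outside, world axes, zero at the start; "ft_torque": the same for the moment, N m; "width": opening from 0.0 (shut) to 1.0 (fully open); "finger_force": force on a finger pad.
Only numpy, scipy, OpenCV 4.12 (cv2) and the standard library are available. Lean on these libraries where they do the work, as an engineer would, in place of code of your own. Each camera call takes 0.05 s, during which the arm holds its last target. There are 200 camera calls.

## Task

Check that the four resin mounts in the round specimen holder float freely on their sprung seats: with the fingertips, touch the tops of the mounts one after another, starting with the one next clockwise (seen from above) from the empty seat and going on clockwise round the holder to the last. Push each down lightly until its seat clearly gives for a moment, and let it spring back up before you touch the next; leave the empty seat alone. Only touch: no mount is pinched, lifted or pressed hard, and the spare mount on the bench and the brass weight stay where they are.

Things in the scene. Friction and masses are not known exactly. Their poses are not given: they have to be found in the camera images.
- holder: round aluminium specimen holder, 112 mm across, fixed. Origin: centre of the underside, z up. Five sprung seats (round cups, 37 mm across, floor 37 mm and rim 43 mm above the origin) form a regular pentagon, centres 36 mm from the middle, 42 mm apart. The empty one lies towards the holder's -x; the other four carry resin mounts. It may be turned any way; its short pedestal sets the origin 2 to 26 mm above the bench.
- video_microscope: tall fixed microscope right of the holder (-y): keep clear of it. Origin: centre of its foot (200 x 240 mm, 60 mm high). Above the foot upright optics and a 150 mm wide ring lamp, 0.2 m above the bench, reach up to 0.46 m. On the holder's other side a monitor's lower edge is about 0.1 m behind and left of it, 0.1 m above the bench: come in from above, from the robot's side.
- mount_1: pale translucent resin mount (flat-topped disc, 30 mm diameter, 18 mm tall, 16 g), loose in its sprung seat; the next place clockwise (seen from above) from the empty seat: the first to touch. Origin: centre of its underside, z up; its top is 18 mm above that and stands 12 mm above the rim of its seat.
- seat_1 (a joint): travel of the sprung seat under mount_1, m: 0 = up at rest, grows downward to 0.010 at its stop. It begins to give at about 1 N; 3 mm takes about 2.5 N, the full 10 mm about 6 N. It springs back when let go.
- mount_2: pale translucent resin mount (flat-topped disc, 30 mm diameter, 18 mm tall, 16 g), loose in its sprung seat; second place clockwise from the empty seat. Origin: centre of its underside, z up; its top is 18 mm above that and stands 12 mm above the rim of its seat.
- seat_2 (a joint): travel of the sprung seat under mount_2, m: 0 = up at rest, grows downward to 0.010 at its stop. It begins to give at about 1 N; 3 mm takes about 2.5 N, the full 10 mm about 6 N. It springs back when let go.
- mount_3: pale translucent resin mount (flat-topped disc, 30 mm diameter, 18 mm tall, 16 g), loose in its sprung seat; third place clockwise from the empty seat. Origin: centre of its underside, z up; its top is 18 mm above that and stands 12 mm above the rim of its seat.
- seat_3 (a joint): travel of the sprung seat under mount_3, m: 0 = up at rest, grows downward to 0.010 at its stop. It begins to give at about 1 N; 3 mm takes about 2.5 N, the full 10 mm about 6 N. It springs back when let go.
- mount_4: pale translucent resin mount (flat-topped disc, 30 mm diameter, 18 mm tall, 16 g), loose in its sprung seat; fourth and last place clockwise from the empty seat. Origin: centre of its underside, z up; its top is 18 mm above that and stands 12 mm above the rim of its seat.
- seat_4 (a joint): travel of the sprung seat under mount_4, m: 0 = up at rest, grows downward to 0.010 at its stop. It begins to give at about 1 N; 3 mm takes about 2.5 N, the full 10 mm about 6 N. It springs back when let go.
- place_0 (a point): middle of the cup floor of the empty seat, 37 mm above the holder's origin; the cup rim stands 6 mm higher.
- seat_0 (a joint): travel of the empty sprung seat, m: 0 = up, 0.010 = fully down; same spring as the others.
- spare_mount: a fifth pale translucent resin mount, 30 mm diameter, 18 mm tall, that stands on the bench outside the holder: leave it alone. Origin: centre of its underside.
- brass_weight: brass weight with a knob, 34 mm diameter, 47 mm tall, on the mouse mat: leave it alone. Origin: centre of its underside.

How it is judged:
On the way, in this order (a step that is already met when the one before it is completed fails the run):
1. a fingertip rests on the first mount clockwise from the empty seat and its seat gives (more than 2 mm) while the other three mounts are up (value of joint seat_1 above 0.002 m and contact force between the fingers and mount_1 above 0.3 N and value of joint each of seat_2, seat_3, seat_4 below 0.001 m), for 0.1 s.
2. a fingertip rests on the second mount clockwise from the empty seat and its seat gives (more than 2 mm) while the other three mounts are up (value of joint seat_2 above 0.002 m and contact force between the fingers and mount_2 above 0.3 N and value of joint each of seat_1, seat_3, seat_4 below 0.001 m), for 0.1 s.
3. a fingertip rests on the third mount clockwise from the empty seat and its seat gives (more than 2 mm) while the other three mounts are up (value of joint seat_3 above 0.002 m and contact force between the fingers and mount_3 above 0.3 N and value of joint each of seat_1, seat_2, seat_4 below 0.001 m), for 0.1 s.
4. a fingertip rests on the fourth mount clockwise from the empty seat and its seat gives (more than 2 mm) while the other three mounts are up (value of joint seat_4 above 0.002 m and contact force between the fingers and mount_4 above 0.3 N and value of joint each of seat_1, seat_2, seat_3 below 0.001 m), for 0.1 s.
At the end, for the whole second after the job is handed in: All four mounts were dipped in clockwise order and are back up, upright and at rest in their seats (within 4 mm of where they began, seats within 1 mm of the top); the empty seat is up; the spare mount and brass weight are within 15 mm of their starts (value of joint each of seat_1, seat_2, seat_3, seat_4, seat_0 below 0.001 m and distance of each of mount_1, mount_2, mount_3, mount_4 from where it was at the start of the episode below 0.004 m and angle between each of mount_1, mount_2, mount_3, mount_4's own z axis and vertical below 0.1 rad and linear speed of each of mount_1, mount_2, mount_3, mount_4 below 0.02 m/s and distance of each of spare_mount, brass_weight from where it was at the start of the episode below 0.015 m); the robot touches nothing.
It fails at once if a mount is lifted out of its seat (more than 6 mm up) (z of any of mount_1, mount_2, mount_3, mount_4 in the frame of holder above 0.043 m).
It fails at once if a mount is pressed hard (over 15 N) (contact force between the fingers and mount_1 above 15 N or contact force between the fingers and mount_2 above 15 N or contact force between the fingers and mount_3 above 15 N or contact force between the fingers and mount_4 above 15 N).
It fails at once if the empty seat is pressed down (over 2 mm) (value of joint seat_0 above 0.002 m).
It fails at once if the spare mount or the brass weight is shifted (over 15 mm) (distance of any of spare_mount, brass_weight from where it was at the start of the episode above 0.015 m).
It also fails if it takes over 45 s, if anything falls off the work surface, if the arm or the gripper's body presses on something with over 40 N, if the wrist force passes 120 N, or if a joint passes its speed limit or range.

## Working session

There is one attempt and no reset: what is moved stays moved. The work goes in short steps, Python scripts to look and compute and a tool call to move; the robot and the scene stay as the last step left them, time stands still between calls to the robot, and variables do not carry over. Pictures are saved under pics/ and viewed, at most 10 in all, crops included, and the job is handed in when it is done.

Besides the shell and the picture viewer there is one more tool, called as name([rows], argument=value, ...), one row to a line, values as JSON. drive_tool: Moves the arm, as the interface text tells. Its arguments: {"type":"object","properties":{"increments":{"type":"array"},"force":{"type":"number"}},"required":["increments"]}

```bash
mkdir -p pics; cat > h.py <<'E'
import numpy as np,cv2
from station import sense,cams,ticket
def cap(n):
    s=sense(); c=cams.capture(n)
    if n=='wrist':
        T=np.eye(4);T[:3,:3]=s['tool_rot'];T[:3,3]=s['tool_pos']
        c['wfc']=T@np.array(c['mount'])
    else: c['wfc']=np.linalg.inv(c['camera_from_world'])
    return c
def ray(c,u,v,z):
    K=np.array(c['K']);d=np.array([(u-K[0,2])/K[0,0],-(v-K[1,2])/K[1,1],-1])
    o=c['wfc'][:3,3];d=c['wfc'][:3,:3]@d
    return o+d*(z-o[2])/d[2]
E
python3 - <<'E'
from h import *
s=sense();print(s['clock'],s['tool_pos'],np.round(s['tool_rot'],3))
for n in('top','side'):
    c=cap(n);cv2.imwrite(f'pics/{n}0.png',c['color']);print(n,c['K'],c['wfc'].round(3),[k for k in c])
E
```

```text
0.0 [ 0.164655   -0.60228005  0.22142576] [[ 0.965  0.264 -0.   ]
 [ 0.264 -0.965  0.002]
 [ 0.    -0.002 -1.   ]]
top [[451.55935767   0.         325.15971922]
 [  0.         451.55935767 201.81798873]
 [  0.           0.           1.        ]] [[-0.028  0.981 -0.191  0.31 ]
 [-1.    -0.03  -0.007  0.006]
 [-0.012  0.19   0.982  0.892]
 [ 0.     0.     0.     1.   ]] ['color', 'K', 'camera_from_world', 'wfc']
side [[509.35124429   0.         324.2073641 ]
 [  0.         509.35124429 195.75839761]
 [  0.           0.           1.        ]] [[-0.99   0.074 -0.118  0.366]
 [-0.138 -0.635  0.76   0.671]
 [-0.018  0.769  0.639  0.62 ]
 [ 0.     0.     0.     1.   ]] ['color', 'K', 'camera_from_world', 'wfc']
```

View pics/top0.png

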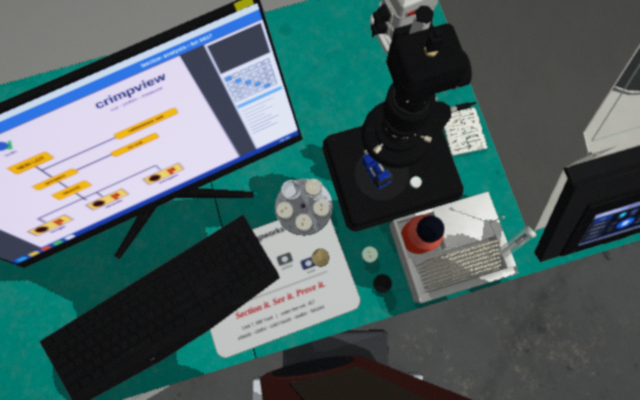

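View pics/side0.png

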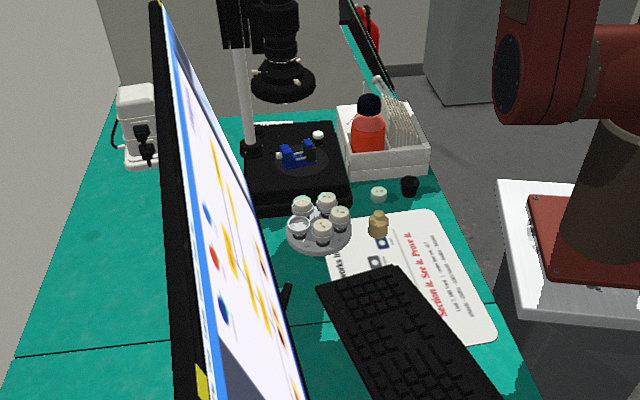

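The top view shows the holder near (304,207), with the empty seat seemingly near (291,190). In the side view the holder is near (319,228). The next step is to enlarge both views and make a first estimate.

```bash
python3 - <<'E'
from h import *
t=cv2.imread('pics/top0.png')[165:305,255:395];s=cv2.imread('pics/side0.png')[170:270,270:370]
cv2.imwrite('pics/crop0.png',np.hstack([cv2.resize(t,(400,400),interpolation=2),cv2.resize(s,(400,400),interpolation=2)]))
c=cap('top')
for n,u,v,z in(('holder',303,208,.05),('spare',370,254,.018),('brass',320,256,.04)): print(n,ray(c,u,v,z).round(3))
c=cap('side')
for n,u,v,z in(('holder',320,226,.05),('spare',378,191,.018),('brass',378,214,.04)): print(n,ray(c,u,v,z).round(3))
E
```

```text
holder [0.463 0.054 0.05 ]
spare [ 0.375 -0.072  0.018]
brass [0.372 0.024 0.04 ]
holder [0.467 0.071 0.05 ]
spare [ 0.379 -0.07   0.018]
brass [0.375 0.019 0.04 ]
```

View pics/crop0.png

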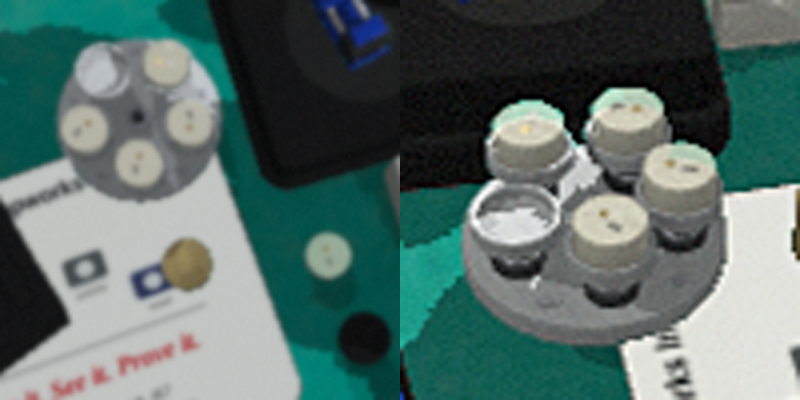

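Left crop: the empty seat is upper left. Going clockwise, M1 is upper right (313.5,187), M2 right (321,208), M3 bottom (304,222) and M4 left (285,210). Next is triangulating the tops and finding the obstacle geometry.

```bash
python3 - <<'E'
from h import *
t=cap('top');s=cap('side')
def rd(c,p):
    a=ray(c,*p,0);o=c['wfc'][:3,3];d=a-o;return o,d/np.linalg.norm(d)
def tri(p,q):
    o1,d1=rd(t,p);o2,d2=rd(s,q)
    A=np.c_[d1,-d2];k=np.linalg.lstsq(A,o2-o1,rcond=None)[0]
    a,b=o1+k[0]*d1,o2+k[1]*d2;return (a+b)/2,np.linalg.norm(a-b)
P=[]
for p,q in(((313.5,187.1),(301.8,200.8)),((321.2,207.7),(326.3,197)),((303.7,222.4),(340.3,211.3)),((284.8,210.2),(322.5,224.3)),((370,254.5),(378,191))):
    x,e=tri(p,q);print(x.round(4),round(e,4))
z=.06
for p in((313.5,187.1),(321.2,207.7),(303.7,222.4),(284.8,210.2)):print([ray(t,*p,z).round(4)[:2] for z in(.06,.07,.08)])
print('monitor edge',[ray(t,*p,.1).round(3) for p in((300,140),(160,203),(20,265))])
print('lamp',ray(t,395,130,.2).round(3),'foot',[ray(t,*p,.06).round(3) for p in((325,138),(348,228),(463,193))])
E
```

```text
[0.5011 0.0325 0.0675] 0.0041
[0.4614 0.0191 0.0685] 0.0042
[0.4343 0.052  0.0683] 0.0032
[0.4585 0.0866 0.0686] 0.0038
[ 0.3766 -0.0719  0.0159] 0.005
[array([0.5007, 0.0327]), array([0.4984, 0.0324]), array([0.4962, 0.032 ])]
[array([0.4608, 0.0192]), array([0.4589, 0.019 ]), array([0.4571, 0.0189])]
[array([0.434 , 0.0525]), array([0.4325, 0.0519]), array([0.431 , 0.0514])]
[array([0.4581, 0.0874]), array([0.4563, 0.0865]), array([0.4545, 0.0855])]
monitor edge [array([0.581, 0.054, 0.1  ]), array([0.471, 0.307, 0.1  ]), array([0.368, 0.549, 0.1  ])]
lamp [ 0.559 -0.105  0.2  ] foot [array([0.597, 0.008, 0.06 ]), array([ 0.421, -0.029,  0.06 ]), array([ 0.481, -0.248,  0.06 ])]
```

Triangulated tops all lie at z≈0.068, with neighbours 42 mm apart and the 1–3 pair 69 mm apart. That matches the given geometry. With the gripper open I'll touch with the front finger only, tool y pointing along +X, so the body stays back from the monitor and lamp. First I raise the tool and swing over.

drive_tool([
  [0,0,0,-0.04,0,0,0],
  [0,0,0,-0.04,0,0,0],
  [0,0,0,-0.03,0,0,0],
  [0,0.025,-0.035,0,0,0,0],
  [0,0.025,-0.035,0,0,0,0],
  [0,0.025,-0.035,0,0,0,0],
  [0,0.025,-0.035,0,0,0,0],
  [0,0.025,-0.035,0,0,0,0],
  [0,0.025,-0.035,0,0,0,0],
  [0,0.025,-0.035,0,0,0,0],
  [0,0.025,-0.035,0,0,0,0],
  [0,0.025,-0.035,0,0,0,0],
])

```text
clock: 1.8
tool_pos: [0.299, -0.2384, 0.3327]
tool_rot: [[0.965, 0.263, 0.001], [0.263, -0.965, -0.0], [0.0, 0.001, -1.0]]
contact_force: [-0.6, -0.3, 0.0]
width: 0.999
finger_force: 0.0
```

drive_tool([
  [0,0.025,-0.035,0,0,0,0],
  [0,0.025,-0.035,0,0,0,0],
  [0,0.025,-0.035,0,0,0,0],
  [0,0.025,-0.035,0,0,0,0],
  [0,0.025,-0.035,0,0,0,0],
  [0,0.025,-0.035,0,0,0,0],
  [0,0.025,-0.035,0,0,0,0],
  [0,0,0,0,0,0,-0.18],
  [0,0,0,0,0,0,-0.18],
  [0,0,0,0,0,0,-0.18],
  [0,0,0,0,0,0,-0.18],
  [0,0,0,0,0,0,-0.18],
])

```text
clock: 3.3
tool_pos: [0.4029, 0.0428, 0.3326]
tool_rot: [[0.388, 0.922, 0.0], [0.922, -0.388, -0.0], [0.0, 0.0, -1.0]]
contact_force: [-0.7, -0.2, 0.5]
width: 1.0
finger_force: 0.0
```

drive_tool([
  [0,0,0,0,0,0,-0.18],
  [0,0,0,0,0,0,-0.18],
  [0,0,0,0,0,0,-0.044],
  [0,0,0,0.03,0,0,0],
  [0,0,0,0.03,0,0,0],
  [0,0,0,0.03,0,0,0],
  [0,0,0,0,0,0,0],
])

```text
clock: 4.18
tool_pos: [0.4013, 0.0429, 0.2404]
tool_rot: [[-0.0, 1.0, -0.005], [1.0, 0.0, 0.0], [0.0, -0.005, -1.0]]
contact_force: [-0.1, -0.0, -0.0]
width: 0.998
finger_force: 0.0
```

```bash
python3 - <<'E'
from h import *
c=cap('wrist');cv2.imwrite('pics/w1.png',c['color']);s=sense()
print(s['clock'],s['tool_pos'],np.round(s['tool_rot'],3),s['contact_force'],s['width'])
print(c['K'],c['wfc'].round(3))
K=np.array(c['K']);W=np.linalg.inv(c['wfc'])
for p in((.5011,.0325,.068),(.4614,.0191,.068),(.4343,.052,.068),(.4585,.0866,.068)):
    q=W[:3,:3]@p+W[:3,3];print((K[0,2]-K[0,0]*q[0]/q[2]).round(),(K[1,2]+K[1,1]*q[1]/q[2]).round())
E
```

```text
4.225 [0.40242955 0.04282023 0.24228977] [[ 0.     1.    -0.002]
 [ 1.    -0.     0.   ]
 [ 0.    -0.002 -1.   ]] [ 0.60426846 -0.10834256  0.18514303] 0.9988201221345993
[[345.73887856   0.         319.71722855]
 [  0.         345.73887856 200.32070435]
 [  0.           0.           1.        ]] [[ 1.    -0.001  0.005  0.401]
 [-0.001  0.952  0.306  0.129]
 [-0.005 -0.306  0.952  0.403]
 [ 0.     0.     0.     1.   ]]
421.0 190.0
381.0 202.0
355.0 171.0
382.0 135.0
```

View pics/w1.png

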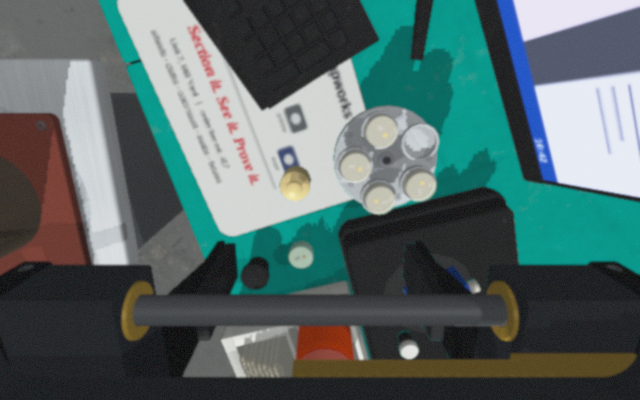

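The wrist view shows the mounts at M1 (420,184), M2 (379,198), M3 (355,165) and M4 (381,132), with the empty seat at (420,142). These are 4–6 px (about 4 mm in y) from the prediction, so I'm shifting y by +2.5 mm. Now moving the front finger over M1.

drive_tool([
  [0,-0.004,0.024,0,0,0,0],
  [0,-0.004,0.024,0,0,0,0],
  [0,0,0,0.04,0,0,0],
  [0,0,0,0.04,0,0,0],
  [0,0,0,0.04,0,0,0],
  [0,0,0,0.035,0,0,0],
  [0,0,0,0,0,0,0],
  [0,0,0,0,0,0,0],
])

```text
clock: 5.22
tool_pos: [0.4528, 0.0346, 0.0898]
tool_rot: [[-0.0, 1.0, 0.003], [1.0, 0.0, -0.0], [-0.0, 0.003, -1.0]]
contact_force: [-0.6, 0.3, -0.7]
width: 0.997
finger_force: 0.0
```

```bash
python3 - <<'E'
from h import *
s=sense();print(s['clock'],s['tool_pos'],s['contact_force'])
a=cap('side')['color'][140:260,260:380];b=cap('wrist')['color'][60:300,280:560]
cv2.imwrite('pics/p1.png',np.hstack([cv2.resize(a,(400,400),interpolation=2),cv2.resize(b,(400,400))]))
E
```

```text
5.225 [0.45281187 0.0346175  0.08983747] [-0.57099706  0.30168955 -0.65912531]
```

View pics/p1.png

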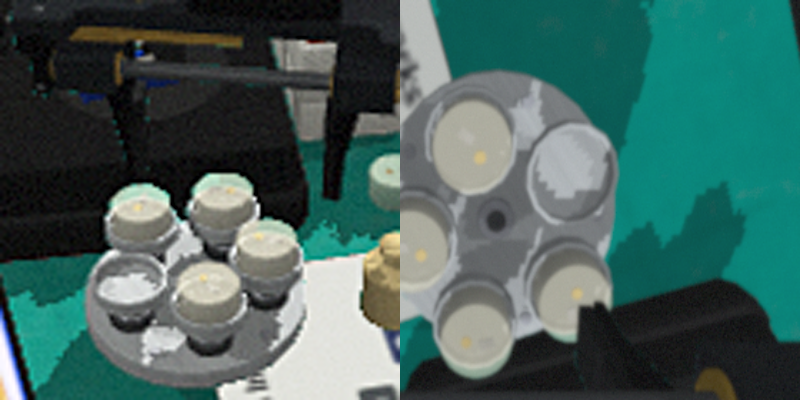

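Both views show the front fingertip above M1: tip at (135,165) over the top at (140,200) in the side crop, and tip at (600,320) by M1 (570,290) in the wrist crop. A quick ray check for the exact offset comes next.

```bash
python3 - <<'E'
from h import *
c=cap('wrist')
f=lambda x,y:(280+(x-400)*.7,60+y*.6)
for n,p,z in(('M1',(570,288),.068),('M2',(474,332),.068),('M4',(473,145),.068),('M3e',(455,245),.068),('tipTL',(583,305),.09),('tipR',(625,318),.09)):print(n,ray(c,*f(*p),z).round(4))
E
```

```text
M1 [0.4977 0.0414 0.068 ]
M2 [0.459  0.0245 0.068 ]
M4 [0.458 0.091 0.068]
M3e [0.4512 0.0572 0.068 ]
tipTL [0.4972 0.0451 0.09  ]
tipR [0.5128 0.0407 0.09  ]
```

The tip centre is at about (0.504, 0.0345) and M1 at about (0.499, 0.039), so I correct by (−5, +4) mm and then descend.

drive_tool([
  [0,0.004,-0.005,0,0,0,0],
  [0,0,0,0.008,0,0,0],
  [0,0,0,0.008,0,0,0],
  [0,0,0,0,0,0,0],
  [0,0,0,0,0,0,0],
])

```text
clock: 6.0
tool_pos: [0.4459, 0.0388, 0.0714]
tool_rot: [[0.0, 1.0, -0.0], [1.0, -0.0, 0.0], [0.0, -0.0, -1.0]]
contact_force: [-0.4, 0.3, -0.3]
width: 1.0
finger_force: 0.0
```

drive_tool([
  [0,0,0,0.002,0,0,0],
  [0,0,0,0.002,0,0,0],
  [0,0,0,0.002,0,0,0],
  [0,0,0,0,0,0,0],
])

```text
clock: 6.5
tool_pos: [0.4462, 0.0387, 0.0657]
tool_rot: [[0.0, 1.0, 0.0], [1.0, -0.0, -0.0], [-0.0, 0.0, -1.0]]
contact_force: [-1.0, 0.2, 2.9]
width: 0.998
finger_force: 1.5
```

The seat is giving, with 2.9 N measured. I press 1.5 mm deeper, hold, and then check the force.

drive_tool([
  [0,0,0,0.0015,0,0,0],
  [0,0,0,0,0,0,0],
  [0,0,0,0,0,0,0],
])

```text
clock: 6.88
tool_pos: [0.4462, 0.0387, 0.0642]
tool_rot: [[-0.0, 1.0, 0.0], [1.0, 0.0, -0.0], [-0.0, 0.0, -1.0]]
contact_force: [-1.0, 0.7, 4.1]
width: 0.999
finger_force: 1.9
```

```bash
python3 - <<'E'
from h import *
s=sense();print(s['clock'],s['tool_pos'],s['contact_force'],s['ft_torque'])
a=cap('side')['color'][160:260,270:370];b=cap('wrist')['color'][60:300,280:560]
cv2.imwrite('pics/p2.png',np.hstack([cv2.resize(a,(400,400),interpolation=2),cv2.resize(b,(400,400))]))
E
```

```text
6.875 [0.44617539 0.03872754 0.06420484] [-1.03087843  0.66605961  4.14720133] [-0.0947671  -0.14117843  0.01833421]
```

View pics/p2.png

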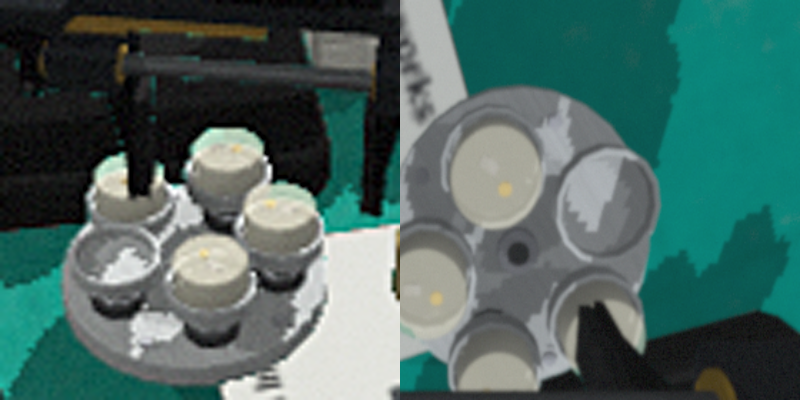

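The finger sits on M1 near its centre and the seat is visibly down, with the other three up. I lift gently and go to M2 by (−38, −16) mm.

drive_tool([
  [0,0,0,-0.004,0,0,0],
  [0,0,0,-0.004,0,0,0],
  [0,0,0,-0.01,0,0,0],
  [0,0,0,-0.008,0,0,0],
  [0,-0.008,-0.019,0,0,0,0],
  [0,-0.008,-0.019,0,0,0,0],
  [0,0,0,0,0,0,0],
  [0,0,0,0.009,0,0,0],
  [0,0,0,0.009,0,0,0],
  [0,0,0,0,0,0,0],
  [0,0,0,0,0,0,0],
])

```text
clock: 8.35
tool_pos: [0.408, 0.0229, 0.0718]
tool_rot: [[-0.0, 1.0, -0.001], [1.0, 0.0, 0.0], [0.0, -0.001, -1.0]]
contact_force: [-0.2, -0.4, -0.4]
width: 0.999
finger_force: 0.0
```

drive_tool([
  [0,0,0,0.002,0,0,0],
  [0,0,0,0.002,0,0,0],
  [0,0,0,0.002,0,0,0],
  [0,0,0,0.0015,0,0,0],
  [0,0,0,0,0,0,0],
  [0,0,0,0,0,0,0],
])

```text
clock: 9.1
tool_pos: [0.4083, 0.0228, 0.0648]
tool_rot: [[-0.0, 1.0, 0.001], [1.0, 0.0, 0.0], [0.0, 0.001, -1.0]]
contact_force: [-0.9, 0.4, 3.3]
width: 1.003
finger_force: 1.8
```

```bash
python3 - <<'E'
from h import *
s=sense();print(s['clock'],s['tool_pos'],s['contact_force'],s['ft_torque'])
a=cap('side')['color'][160:260,270:370];b=cap('wrist')['color'][60:300,280:560]
cv2.imwrite('pics/p3.png',np.hstack([cv2.resize(a,(400,400),interpolation=2),cv2.resize(b,(400,400))]))
E
```

```text
9.1 [0.40827128 0.02279886 0.06478262] [-0.86676638  0.41159052  3.34601712] [ 0.12890136 -0.26181761  0.04039886]
```

View pics/p3.png

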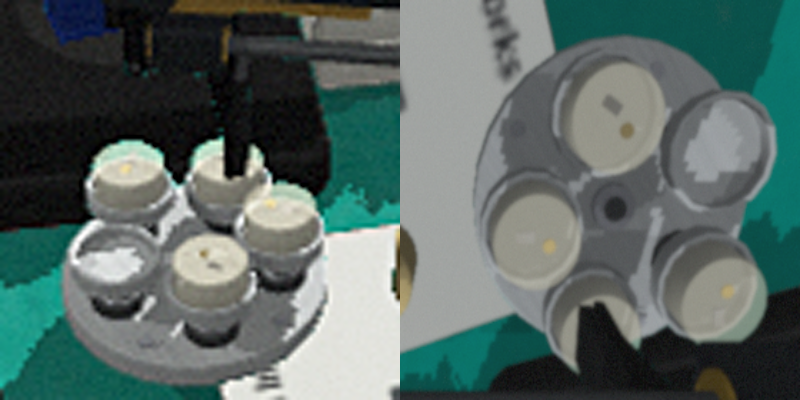

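M1 is back up and M2 is down under the finger (3.3 N). The tip is slightly towards −x, so I correct by +2 mm on the way to M3.

drive_tool([
  [0,0,0,-0.004,0,0,0],
  [0,0,0,-0.004,0,0,0],
  [0,0,0,-0.01,0,0,0],
  [0,0,0,-0.008,0,0,0],
  [0,0.0165,-0.0125,0,0,0,0],
  [0,0.0165,-0.0125,0,0,0,0],
  [0,0,0,0,0,0,0],
  [0,0,0,0.009,0,0,0],
  [0,0,0,0.009,0,0,0],
  [0,0,0,0,0,0,0],
  [0,0,0,0,0,0,0],
])

```text
clock: 10.58
tool_pos: [0.3829, 0.0556, 0.0723]
tool_rot: [[0.0, 1.0, -0.001], [1.0, -0.0, 0.0], [0.0, -0.001, -1.0]]
contact_force: [-0.6, 0.3, 0.3]
width: 0.999
finger_force: 0.0
```

drive_tool([
  [0,0,0,0.002,0,0,0],
  [0,0,0,0.002,0,0,0],
  [0,0,0,0.002,0,0,0],
  [0,0,0,0.0015,0,0,0],
  [0,0,0,0,0,0,0],
  [0,0,0,0,0,0,0],
])

```text
clock: 11.32
tool_pos: [0.3833, 0.0557, 0.0653]
tool_rot: [[0.0, 1.0, 0.001], [1.0, -0.0, -0.0], [-0.0, 0.001, -1.0]]
contact_force: [0.1, -1.3, 3.2]
width: 0.999
finger_force: 1.6
```

```bash
python3 - <<'E'
from h import *
s=sense();print(s['clock'],s['tool_pos'],s['contact_force'],s['ft_torque'])
a=cap('side')['color'][160:260,270:370];b=cap('wrist')['color'][60:300,280:560]
cv2.imwrite('pics/p4.png',np.hstack([cv2.resize(a,(400,400),interpolation=2),cv2.resize(b,(400,400))]))
E
```

```text
11.325 [0.38329261 0.05567414 0.0652847 ] [ 0.05928024 -1.31541639  3.19092549] [-0.25731691 -0.28264019 -0.0208632 ]
```

View pics/p4.png

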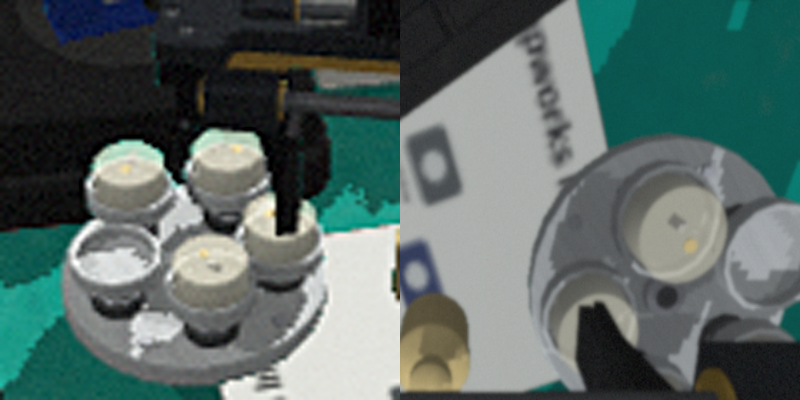

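M1 and M2 are up and M3 is down under the finger (3.2 N). Next is M4 by (+25, +34) mm.

drive_tool([
  [0,0,0,-0.004,0,0,0],
  [0,0,0,-0.004,0,0,0],
  [0,0,0,-0.01,0,0,0],
  [0,0,0,-0.008,0,0,0],
  [0,0.017,0.0125,0,0,0,0],
  [0,0.017,0.0125,0,0,0,0],
  [0,0,0,0,0,0,0],
  [0,0,0,0.009,0,0,0],
  [0,0,0,0.009,0,0,0],
  [0,0,0,0,0,0,0],
  [0,0,0,0,0,0,0],
])

```text
clock: 12.8
tool_pos: [0.4078, 0.0896, 0.0729]
tool_rot: [[0.0, 1.0, -0.0], [1.0, -0.0, -0.0], [-0.0, -0.0, -1.0]]
contact_force: [0.1, 0.3, 0.1]
width: 0.996
finger_force: 0.0
```

drive_tool([
  [0,0,0,0.002,0,0,0],
  [0,0,0,0.002,0,0,0],
  [0,0,0,0.002,0,0,0],
  [0,0,0,0.002,0,0,0],
  [0,0,0,0,0,0,0],
  [0,0,0,0,0,0,0],
])

```text
clock: 13.55
tool_pos: [0.4083, 0.0897, 0.0653]
tool_rot: [[-0.0, 1.0, 0.001], [1.0, 0.0, -0.0], [-0.0, 0.001, -1.0]]
contact_force: [0.3, -0.5, 3.2]
width: 0.999
finger_force: 1.7
```

```bash
python3 - <<'E'
from h import *
s=sense();print(s['clock'],s['tool_pos'],s['contact_force'],s['ft_torque'])
a=cap('side')['color'][160:260,270:370];b=cap('wrist')['color'][60:300,280:560]
cv2.imwrite('pics/p5.png',np.hstack([cv2.resize(a,(400,400),interpolation=2),cv2.resize(b,(400,400))]))
E
```

```text
13.55 [0.40830803 0.08971888 0.06529426] [ 0.31678193 -0.51977785  3.17935734] [-0.23869319 -0.30752021  0.01682116]
```

View pics/p5.png

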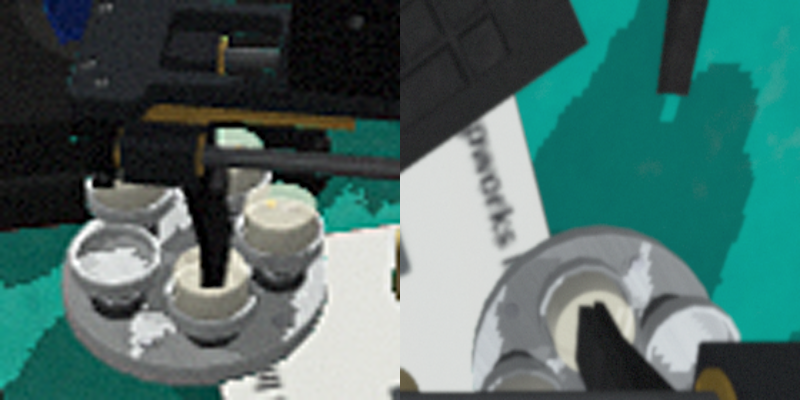

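M4 is down near its centre (3.2 N), M3 is back up and the empty seat is untouched. Now I lift clear.

drive_tool([
  [0,0,0,-0.004,0,0,0],
  [0,0,0,-0.004,0,0,0],
  [0,0,0,-0.01,0,0,0],
  [0,0,0,-0.03,0,0,0],
  [0,0,0,-0.04,0,0,0],
  [0,0,0,-0.04,0,0,0],
  [0,0,-0.03,-0.03,0,0,0],
  [0,0,0,0,0,0,0],
  [0,0,0,0,0,0,0],
  [0,0,0,0,0,0,0],
])

```text
clock: 14.9
tool_pos: [0.3775, 0.0897, 0.2218]
tool_rot: [[0.0, 1.0, -0.002], [1.0, -0.0, -0.0], [-0.0, -0.002, -1.0]]
contact_force: [0.4, -0.4, -0.4]
width: 1.001
finger_force: 0.0
```

```bash
python3 - <<'E'
from h import *
a=cap('side')['color'][160:260,270:430]
cv2.imwrite('pics/p6.png',cv2.resize(a,(640,400),interpolation=2))
E
```

```text
(no output)
```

View pics/p6.png

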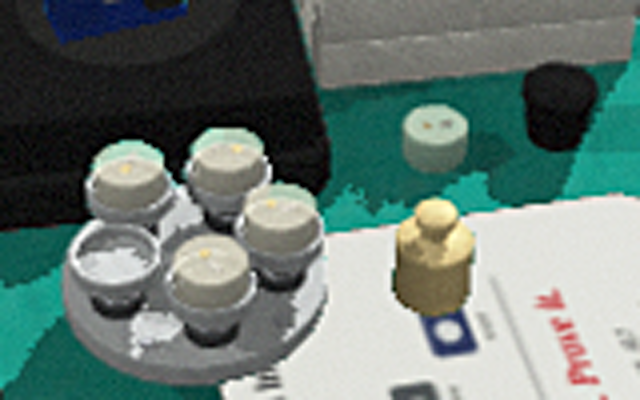

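All four mounts are up and seated at (127,180), (228,165), (281,225) and (211,270). The spare (435,135) and the weight (434,260) have not moved.

```bash
python3 -c "from h import *;print(ticket.job_done())"
```

```text
the job is handed in; nothing more can be done
None
```

I pressed all four mounts down once in clockwise order (3–4 N each); each sprang back up, the last picture showed the spare mount and brass weight unmoved, and I handed the job in at about 15 s of arm time (no verdict was returned).

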